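# Spice jar under the shelf: present its code to the stock scanner

## Robot

A 6-joint arm with a two-finger parallel gripper is mounted at the origin on the work surface. World frame = base frame: x ahead of the robot, y to its left, z up, the work surface at z = 0. Lengths are in m, angles in rad, forces in N, time in s.
With the tool pointing down it reaches from about 0.35 to 0.975 m from the base axis. Payload 4.9 kg.
Tool frame: the origin (TCP) lies midway between the tips of the shut fingers; the grasp point (between the pads) lies 19 mm behind it (ctrl.hold_point_z is the distance from the TCP to the grasp point, in m); z points along the fingers, y is the line along which they close (so a half turn about z gives the same grasp; the last joint's range is limited). The gripper opens to 85 mm and grips with 20 to 120 N. Pads are 22 mm wide; open, the fingers measure 114 mm over their backs; the gripper's body (76 mm by 85 mm) begins 54 mm behind the grasp point. The pads swing forward as they close: fully open they stand 13 mm farther back than shut.
Start: joints at [1.023, 0.053, 1.613, -0, 1.476, -0.119], TCP at [0.26, 0.568, 0.231] pointing down, gripper open.
Joint ranges: [-3.01, 3.01], [-1.01, 2.22], [0.06, 2.58], [-1.02, 4.17], [0.09, 2.62], [-3.14, 3.14]. Speed limits (rad/s): [2.57, 2.57, 3.14, 3.14, 3.14, 3.14].

## Interface

Orientations are given as a rotation vector (axis times angle).
In Python, from station import status, viewer, finish_job, ctrl gives the robot as it stands.
- The arm moves only by the shell command python3 -m jog 'ROWS' [FORCE]. ROWS is JSON, a list of rows, each a list of 7 numbers: the turn, a rotation vector about the tool's x, y, z each as a share of 5 degrees, from -1 to 1, then the shift along the tool's x, y, z each as a share of 30 mm, from -1 to 1, then the opening, from -1 (shut) to 1 (fully open). A call has 1 to 5 rows; each row shifts and turns the commanded pose from where the row before left it, along the tool's axes as they then stand; what a row does not reach is not made up. A row lasts 1/8 s, in which the tool goes at most 62.5 mm and 10.7 degrees, less where a joint would pass 70% of its speed; a pose out of reach is approached as far as the arm can. A call with a number of a shift or a turn outside -1 to 1 is refused whole. A call with a gripper value outside its range is refused whole. The fingers move at their own pace and stop on an object; FORCE is the grip in N (left out, the last holds). Time passes only in rows, so rows that do not move let the fingers close. It gives the time, the measured TCP pose, the force, the opening and the grip force at its end, in the units of the state.
- status.get_obs(): the state, without advancing time (a new reading comes with each control period).
- viewer.get_image(name): name is "scene" or "top" or "wrist"; returns a dict with "img" (420x560x3 uint8, red, green, blue), "fovy" (degrees; the focal length in pixels is half the picture's height over the tangent of half this angle, whatever the lens; pixels are square), "cx", "cy" (the principal point, pixels), "rvec" (rotation vector, rad) and "tvec" (3), from world to camera coordinates, as OpenCV has them. Camera axes: x right, y down, z forward; pixel columns grow to the right and rows downward; lengths in m; the calibration is good to about 2 mm. A picture is of the moment at which its call begins. There is no depth.
- finish_job(): hands the job in; it is judged then, once.
The state is a dict: "t": time; "q": joint angles; "dq": joint speeds; "effort": joint torques, N m; "tool_pos": TCP position; "tool_rot": TCP orientation; "contact_force": force on the tool from outside, world axes, zero at the start; "wrist_torque": the same for the moment, N m; "opening": finger opening in m; "grip_force": force on a finger pad.
Only numpy, scipy, OpenCV 4.12 (cv2) and the standard library are available. Lean on these libraries where they do the work, as an engineer would, in place of code of your own. Each camera call takes 0.05 s, during which the arm holds its last target. There are 200 camera calls.

## Task

Lift the green-lidded jar off the scan plate under the glass shelf and stand it on the small round cork mat. Then stand the red-lidded jar in the middle of the circle on the scan plate with its white code patch squarely facing the scanner's window. Keep both jars upright and set them down gently (no dropping), do not knock the glass shelf, and leave the blue-lidded and yellow-lidded jars and the pepper mill where they stand.

Things in the scene. Friction and masses are not known exactly. Their poses are not given: they have to be found in the camera images.
- red_jar: Amber spice jar, 58 mm diameter, 120 mm tall, straight sides, 250 g, full-width red lid. Origin: centre of its underside; z up, x out through the middle of its white code patch with black bars (42 mm wide and high). A white stripe on the lid runs from centre to rim above the patch. Stands on the brown paper in one of three places in a row, turned any way.
- code (a point): Centre of the code patch on the red-lidded jar's side, 29 mm from the jar's axis, 55 mm above its underside.
- green_jar: Round spice jar, 58 mm diameter, 120 mm tall, straight sides, 250 g, green lid the full width of the jar. Origin: centre of its underside, z up. Light brown body, no code patch. It starts upright on the scan plate, near the circle.
- station: Fixed. Steel plate 130 x 130 mm, 8 mm thick, with a printed circle of 68 mm diameter in its middle. On its +y side a grey scanner block, x -35 to 35, y 95 to 145 mm, 130 mm high, its black window with a red line looking to -y at the circle. Origin: circle centre at table level; z up, x points away from the open (robot) side to the shelf posts.
- circle (a point): Centre of the printed circle, on the plate's top, 8 mm above the table.
- window (a point): Centre of the scanner's window, 95 mm from the circle's centre, 63 mm above the table.
- shelf: Fixed clear glass shelf over the scan plate, origin and axes as the station. Glass: x -12 to 150, y -130 to 130 mm, underside 210, top 218 mm above the table, so it covers the circle's centre; open towards -x. Posts 14 mm diameter at x 125, y -120 and 120 mm; three small jars on the glass at x 120 mm, up to 300 mm above the table.
- mat: Fixed round cork mat, 90 mm diameter, 5 mm thick, on the table between the scan station and the brown paper. Origin: centre of its underside.
- paper: Fixed flat stack of brown paper, 120 mm (x) by 300 mm (y), 10 mm thick, on which the red, blue and yellow jars stand in a row along its y, about 100 mm apart. Origin: centre of its underside.
- blue_jar: Round spice jar, 58 mm diameter, 110 mm tall, straight sides, 250 g, blue lid the full width of the jar. Origin: centre of its underside, z up. Bystander on the paper.
- yellow_jar: Round spice jar, 58 mm diameter, 110 mm tall, straight sides, 250 g, yellow lid the full width of the jar. Origin: centre of its underside, z up. Bystander on the paper.
- mill: Bystander: dark wooden pepper mill, 44 mm diameter, 180 mm tall, upright. Origin: centre of its underside.

How it is judged:
By the outcome, as a careful person would: the job done as asked, in the order asked, and still so for the second after the job is handed in, with the robot touching nothing.
It also fails if it takes over 70 s, if anything falls off the work surface, if the arm or the gripper's body presses on something with over 40 N, if the wrist force passes 120 N, or if a joint passes its speed limit or range.

## Working session

There is one attempt and no reset: what is moved stays moved. The work goes in short steps, Python scripts to look and compute and a shell command to move; the robot and the scene stay as the last step left them, time stands still between calls to the robot, and variables do not carry over. Pictures are saved under pics/ and viewed, at most 10 in all, crops included, and the job is handed in when it is done.

```bash
ls; mkdir -p pics
python3 - <<'E'
from station import status, viewer, ctrl
import cv2,numpy as np
o=status.get_obs();print({k:np.round(v,3).tolist() for k,v in o.items()},ctrl.hold_point_z)
for n in("scene","top"):
    d=viewer.get_image(n);cv2.imwrite(f"pics/{n}0.png",cv2.cvtColor(d["img"],cv2.COLOR_RGB2BGR))
    print(n,d["fovy"],d["cx"],d["cy"],d["rvec"],d["tvec"])
E
```

```text
pics
{'t': 0.0, 'q': [1.023, 0.053, 1.614, -0.0, 1.476, -0.119], 'dq': [0.002, 0.0, -0.001, -0.001, 0.0, 0.001], 'effort': [-0.001, -39.37, -37.017, -0.0, 0.007, 0.0], 'tool_pos': [0.26, 0.568, 0.23], 'tool_rot': [-0.668, -3.069, 0.003], 'contact_force': [-0.027, -0.066, -0.381], 'wrist_torque': [0.008, -0.043, 0.017], 'grip_force': 0.0, 'opening': 0.086} 0.0187
scene 49.490620998667254 283.1174989474988 201.43102833120537 [ 2.52841923 -0.70057345  0.19484123] [-0.53008138  0.31768179  1.00938432]
top 44.17128464313777 285.069522799249 202.76400578555197 [ 2.16956492 -2.17531548  0.09563575] [0.02664322 0.59643431 1.10930425]
```

View pics/scene0.png

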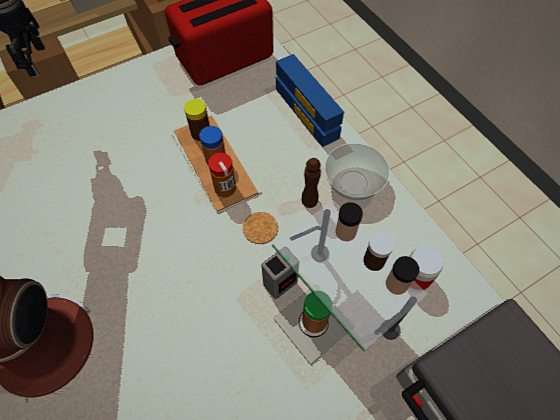

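View pics/top0.png

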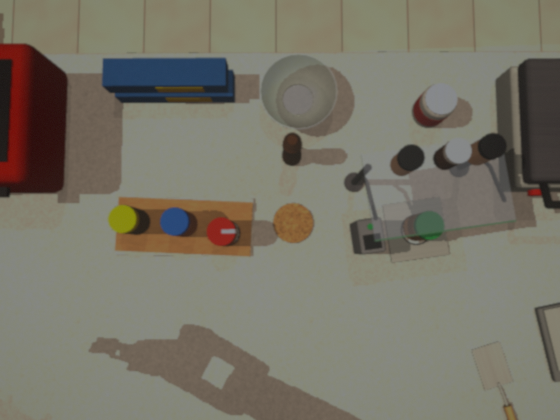

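The top view shows yellow (124,219), blue (175,222) and red (221,231) on the paper, with the mat at (294,223). The green jar is at about (425,228) under the glass, the scanner at (371,236) and the mill at (292,150). Next I measure these and enlarge the station.

```bash
cat > h.py <<'E'
import cv2,numpy as np
from station import status,viewer
def cam(n,save=None):
    d=viewer.get_image(n);f=210/np.tan(np.radians(d["fovy"])/2)
    d["K"]=np.array([[f,0,d["cx"]],[0,f,d["cy"]],[0,0,1]]);d["R"]=cv2.Rodrigues(np.array(d["rvec"],float))[0];d["t"]=np.array(d["tvec"],float).ravel()
    if save: cv2.imwrite(f"pics/{save}.png",cv2.cvtColor(d["img"],cv2.COLOR_RGB2BGR))
    return d
def unp(d,uv,z):
    r=d["R"].T@np.linalg.inv(d["K"])@np.array([uv[0],uv[1],1.]);c=-d["R"].T@d["t"]
    return c+r*(z-c[2])/r[2]
def proj(d,P):
    p=(np.atleast_2d(P)@d["R"].T+d["t"])@d["K"].T;return p[:,:2]/p[:,2:]
def blob(d,lo,hi,roi):
    x0,y0,x1,y1=roi;h=cv2.cvtColor(d["img"],cv2.COLOR_RGB2HSV)[y0:y1,x0:x1]
    m=cv2.inRange(h,np.array(lo),np.array(hi));n,l,s,c=cv2.connectedComponentsWithStats(m)
    k=1+np.argmax(s[1:,4]);return c[k]+[x0,y0],s[k]
E
python3 - <<'E'
from h import *
t=cam("top");s=cam("scene")
print("camz",-t["R"].T@t["t"],-s["R"].T@s["t"])
for n,lo,hi,z,rt,rs in [("yel",(22,150,80),(35,255,255),.12,(100,195,150,245),(180,95,212,116)),("blu",(100,150,60),(125,255,255),.12,(155,200,195,245),(195,122,228,145)),("grn",(50,100,30),(85,255,255),.128,(405,200,450,250),(295,285,340,325)),("mat",(5,80,60),(22,255,255),.005,(270,200,318,246),(240,208,282,246)),("red",(0,170,80),(6,255,255),.13,(200,210,245,250),(200,150,240,180))]:
    for d,r in((t,rt),(s,rs)):
        c,st=blob(d,lo,hi,r);print(n,c.round(1),st.tolist(),unp(d,c,z).round(4))
print("mill",unp(t,(292,142),.18))
print("stripe",unp(t,(222,231),.13),unp(t,(235,231),.13))
a=cv2.resize(t["img"][140:270,340:525],None,fx=4,fy=4,interpolation=3)[:, :, ::-1];cv2.imwrite("pics/tz.png",a)
b=cv2.resize(s["img"][230:370,240:420],None,fx=4,fy=4,interpolation=3)[:,:,::-1];cv2.imwrite("pics/sz.png",b)
E
```

```text
camz [0.49212051 0.02070296 1.15947766] [ 0.32909211 -0.47509028  1.03283701]
yel [122.7 218.7] [9, 10, 28, 29, 638] [0.5566 0.3518 0.12  ]
yel [194.8 107.5] [4, 4, 22, 17, 308] [0.5562 0.3496 0.12  ]
blu [174.4 221.2] [7, 9, 26, 26, 541] [0.5513 0.2475 0.12  ]
blu [210.3 135.2] [4, 4, 23, 19, 351] [0.55   0.2453 0.12  ]
grn [430.5 235.7] [16, 33, 20, 7, 86] [ 0.5206 -0.2642  0.128 ]
grn [316.3 307. ] [9, 0, 36, 38, 549] [ 0.5353 -0.2682  0.128 ]
mat [292.8 222.6] [3, 3, 41, 40, 1272] [0.5541 0.0081 0.005 ]
mat [259.8 227.3] [3, 4, 35, 32, 887] [0.5533 0.0061 0.005 ]
red [219.5 231.2] [7, 7, 28, 29, 546] [0.5306 0.1552 0.13  ]
red [219.  161.4] [8, 2, 24, 20, 328] [0.5296 0.1544 0.13  ]
mill [0.69964281 0.01087281 0.18      ]
stripe [0.53101732 0.15022992 0.13      ] [0.53094976 0.12436753 0.13      ]
```

View pics/tz.png

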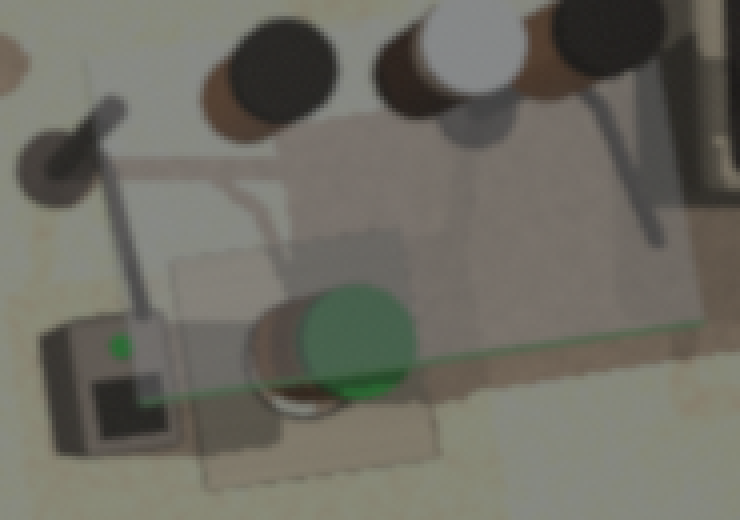

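View pics/sz.png

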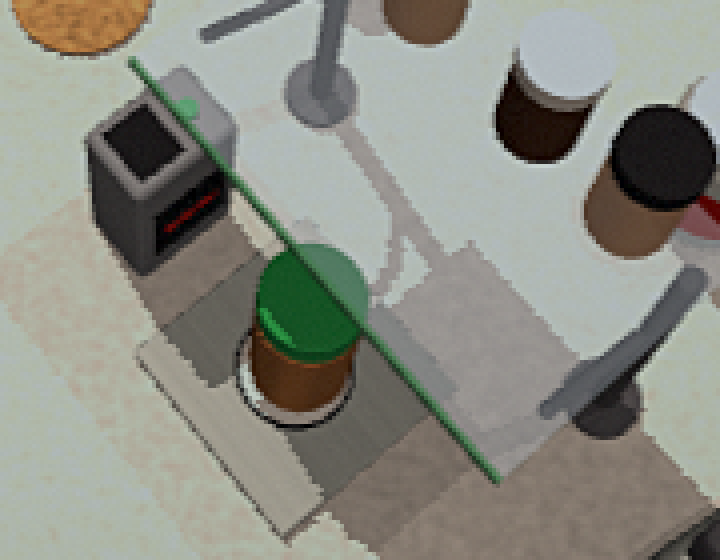

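Zoomed crops: plate corners in the top view (zoomed pixels) are (170,260), (405,228), (440,455) and (207,490). The glass front edge runs (140,403)–(702,322), and the green lid centre is at (358,342). In the scene crop, the glass edge runs (132,62)–(497,480), the lid centre is at (313,303), and plate corners are at (137,350) and (287,540). I'll fit the station pose from these.

Run:
```python
from h import *
from scipy.optimize import least_squares
t=cam("top");s=cam("scene")
T=lambda u,v:np.array([340+(u+.5)/4-.5,140+(v+.5)/4-.5]);S=lambda u,v:np.array([240+(u+.5)/4-.5,230+(v+.5)/4-.5])
L=[(t,(.065,.065,.008),T(170,260)),(t,(.065,-.065,.008),T(405,228)),(t,(-.065,-.065,.008),T(440,455)),(t,(-.065,.065,.008),T(207,490)),
(t,(-.012,.13,.214),T(140,403)),(t,(-.012,-.13,.214),T(702,322)),(s,(-.012,.13,.214),S(132,62)),(s,(-.012,-.13,.214),S(497,480)),
(s,(-.065,.065,.008),S(137,350)),(s,(-.065,-.065,.008),S(287,536))]
def W(p,P):
    c,q=np.cos(p[2]),np.sin(p[2]);return np.array([p[0]+c*P[0]-q*P[1],p[1]+q*P[0]+c*P[1],P[2]])
def res(p,LL=L): return np.concatenate([proj(d,W(p,P))[0]-uv for d,P,uv in LL])
r=least_squares(res,[.54,-.25,0.1],loss="soft_l1");p=r.x;print(p,np.degrees(p[2]));print(res(p).reshape(-1,2).round(1))
for LL in(L[:6],L[:4],L[6:]):print(least_squares(lambda p:res(p,LL),p).x)
g=[unp(t,T(358,342),.128),unp(s,S(313,303),.128)];print(g)
c,q=np.cos(p[2]),np.sin(p[2])
for x in g:
    dx=x[:2]-p[:2];print("green rel station",c*dx[0]+q*dx[1],-q*dx[0]+c*dx[1])
np.save("stn.npy",p)
# red lid refine incl. stripe
for d,r_ in((t,(200,210,245,250)),(s,(200,150,240,180))):
    x0,y0,x1,y1=r_;h=cv2.cvtColor(d["img"],cv2.COLOR_RGB2HSV)[y0:y1,x0:x1]
    red=cv2.inRange(h,np.array((0,150,110)),np.array((8,255,255)));n,l,st,cc=cv2.connectedComponentsWithStats(red);k=1+np.argmax(st[1:,4])
    hull=cv2.convexHull(np.argwhere(l==k)[:,::-1].astype(np.int32));m=np.zeros_like(red);cv2.fillConvexPoly(m,hull,255)
    wh=cv2.inRange(h,np.array((0,0,120)),np.array((179,110,255)))&m
    a=np.argwhere(m)[:,::-1].mean(0)+[x0,y0];w=np.argwhere(wh)[:,::-1]
    P=unp(d,a,.13);Q=np.array([unp(d,u+[x0,y0],.13) for u in w]);b=Q.mean(0)-P
    _,_,vt=np.linalg.svd((Q-Q.mean(0))[:,:2]);ax=vt[0]*np.sign(vt[0]@b[:2])
    print("red",P,len(w),"dir",np.degrees(np.arctan2(b[1],b[0])),np.degrees(np.arctan2(ax[1],ax[0])))
```

```text
[ 0.53968578 -0.26547915  0.13923751] 7.977721846616645
[[ 0.3 -0.7]
 [-1.  -0.9]
 [ 0.2  0.2]
 [ 0.3 -0.2]
 [-0.1  0.2]
 [ 0.2  0.2]
 [-0.3 -0.2]
 [ 0.6  0.5]
 [-0.5 -0.1]
 [-0.6 -0.2]]
[ 0.53937521 -0.26551031  0.13800172]
[ 0.53886749 -0.26557582  0.13490435]
[ 0.5400261  -0.26550526  0.1397096 ]
[array([ 0.54170501, -0.26207294,  0.128     ]), array([ 0.53990101, -0.26703924,  0.128     ])]
green rel station 0.002472429781602856 0.0030930015070116594
green rel station -3.374765524907298e-06 -0.0015748631853493937
red [0.53110696 0.15356773 0.13      ] 68 dir -90.4632480365982 -90.2339422255964
red [0.53005983 0.15209306 0.13      ] 37 dir -87.71249521196931 -88.50351530434612
```

The station fits at (0.5395, -0.2655) with yaw 7.9°, and the residuals are under 1 px. Green stands at about (0.540, -0.265). Red is at (0.5305, 0.153) with its patch at about -89°, so it needs a turn of about 187°.

The plan:
1. Grasp green with the tool pitched 50° off vertical from the robot side, clear of the glass, and stand it on the mat.
2. Grasp red from above and turn it half a turn on the paper.
3. Grasp red again with the same pitched tool and stand it on the circle.

First the tool turns so that its x points along world x.

```bash
python3 -m jog '[[0,0,1,0,0,0,1],[0,0,1,0,0,0,1],[0,0,1,0,0,0,1],[0,0,1,0,0,0,1],[0,0,1,0,0,0,1]]'
cat >> h.py <<'E'
from scipy.spatial.transform import Rotation as Ro
def plan(pos,beta,alpha=0):
    "remaining turn (units of 5 deg, tool axes) and shift (units of 30 mm, in present and in target tool axes)"
    o=status.get_obs();R=Ro.from_rotvec(o["tool_rot"]);b=np.radians(beta);a=np.radians(alpha)
    z=np.array([np.cos(a)*np.sin(b),np.sin(a)*np.sin(b),-np.cos(b)]);y=np.array([np.sin(a),-np.cos(a),0])
    T=Ro.from_matrix(np.column_stack([np.cross(y,z),y,z]));d=np.array(pos)-o["tool_pos"]
    print("t",round(o["t"],2),"pos",np.round(o["tool_pos"],4),"op",round(o["opening"],4),"grip",round(o["grip_force"],1),"F",np.round(o["contact_force"],1),"q",np.round(o["q"],2))
    print("turn",((R.inv()*T).as_rotvec(degrees=True)/5).round(2),"shift now",(R.inv().apply(d)/.03).round(2),"shift in target axes",(T.inv().apply(d)/.03).round(2))
E
python3 -c "
from h import *
plan([.45,-.25,.23],0)"
```

```text
t: 0.92
tool_pos: [0.2598, 0.5684, 0.2312]
tool_rot: [-1.321, -2.85, 0.0]
contact_force: [-0.3, -0.3, 0.6]
opening: 0.0852
grip_force: 0.0
t 0.93 pos [0.2598 0.5684 0.2312] op 0.0852 grip 0.0 F [-0.3 -0.3  0.6] q [1.02 0.05 1.61 0.   1.48 0.32]
turn [-0.    0.   26.05] shift now [-24.91 -12.79   0.04] shift in target axes [ 6.34 27.28  0.04]
```

```bash
python3 -m jog '[[0,0,1,-0.91,-0.41,0,1],[0,0,1,-0.94,-0.33,0,1],[0,0,1,-0.97,-0.24,0,1],[0,0,1,-0.98,-0.16,0,1],[0,0,1,-0.99,-0.07,0,1]]' |tail -5|head -2
python3 -m jog '[[0,0,1,-1,0,0,1],[0,0,1,-0.99,0.1,0,1],[0,0,1,-0.98,0.19,0,1],[0,0,1,-0.96,0.27,0,1],[0,0,1,-0.93,0.35,0,1]]' |head -3
python3 -m jog '[[0,0,1,-0.9,0.44,0,1],[0,0,1,-0.85,0.51,0,1],[0,0,1,-0.81,0.58,0,1],[0,0,1,-0.75,0.65,0,1],[0,0,1,-0.69,0.72,0,1]]' |head -3
python3 -m jog '[[0,0,1,-0.63,0.77,0,1],[0,0,1,-0.56,0.83,0,1],[0,0,1,-0.49,0.87,0,1],[0,0,1,-0.41,0.91,0,1],[0,0,1,-0.33,0.94,0,1]]' |head -3
python3 -m jog '[[0,0,1,-0.24,0.97,0,1],[0,0,1,-0.16,0.98,0,1],[0,0,1,-0.07,0.99,0,1],[0,0,1,0,1,0,1],[0,0,1,0.1,0.99,0,1]]' |head -3
python3 -c "
from h import *
plan([.471,-.2645,.161],50)"
```

```text
tool_pos: [0.3019, 0.4241, 0.2313]
tool_rot: [1.906, 2.497, 0.0]
t: 2.17
tool_pos: [0.3432, 0.2804, 0.2314]
tool_rot: [2.402, 2.025, 0.001]
t: 2.8
tool_pos: [0.3853, 0.1371, 0.2314]
tool_rot: [2.783, 1.457, 0.001]
t: 3.42
tool_pos: [0.427, -0.0067, 0.2314]
tool_rot: [3.033, 0.82, 0.001]
t: 4.05
tool_pos: [0.4685, -0.1502, 0.2313]
tool_rot: [3.138, 0.144, 0.0]
t 4.05 pos [ 0.4685 -0.1502  0.2313] op 0.0853 grip 0.0 F [ 0.4  0.  -0.2] q [-0.46 -0.27  1.91  0.    1.5   1.02]
turn [-0.46  9.99  0.98] shift now [-0.27  3.8   2.34] shift in target axes [-1.74  3.81  1.57]
```

```bash
python3 -m jog '[[0,0,1,-0.5,0,0,1],[0,1,0,0,0.38,0,1],[0,1,0,0,0.38,0,1],[0,1,0,0,0.38,0,1],[0,1,0,0,0.38,0,1]]' |head -3
python3 -m jog '[[0,1,0,0,0.38,0,1],[0,1,0,0,0.38,0,1],[0,1,0,0,0.38,0,1],[0,1,0,0,0.38,0,1],[0,1,0,0,0.38,0,1]]' |head -3
python3 -m jog '[[0,1,0,0,0.38,0,1],[0,0,0,0,0,0,1]]' |head -3
python3 -c "
from h import *
plan([.471,-.2645,.161],50)
w=cam('wrist','w1')
p=np.load('stn.npy')
print(w['tvec'],proj(w,[[.5405,-.2645,.128],[.5405,-.2645,.008],[p[0],p[1],.008]]))"
```

```text
t: 4.68
tool_pos: [0.4538, -0.1966, 0.2316]
tool_rot: [-3.092, -0.012, -0.55]
t: 5.3
tool_pos: [0.4541, -0.2537, 0.2317]
tool_rot: [-2.899, -0.011, -1.206]
t: 5.55
tool_pos: [0.4532, -0.2649, 0.2296]
tool_rot: [-2.845, -0.006, -1.323]
t 5.55 pos [ 0.4532 -0.2649  0.2296] op 0.0855 grip 0.0 F [ 0.5 -0.1  0.3] q [-1.05 -0.6   2.31  0.85  1.09  0.24]
turn [-0.06  0.03  0.02] shift now [-1.37 -0.01  1.93] shift in target axes [-1.37 -0.01  1.92]
[-0.26780203  0.53512032  0.11279453] [[283.5142065  224.52971703]
 [283.90066758 278.47317653]
 [284.77208147 279.16692985]]
```

View pics/w1.png

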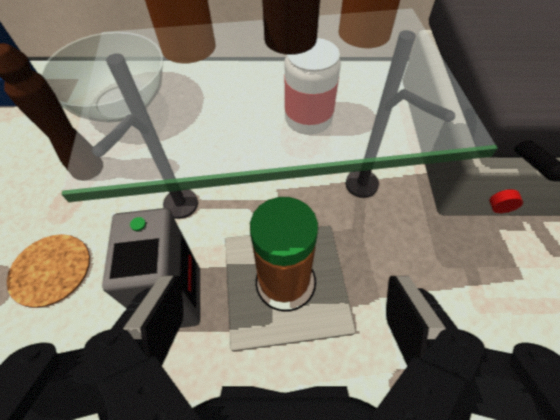

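The wrist view shows the green lid at (284,229), centred between the open fingers and within 4 px of prediction, with the glass edge well above. I now go in along the tool axis.

```bash
python3 -m jog '[[0,0,0,-0.7,0,0,1],[0,0,0,-0.67,0,0.5,1],[0,0,0,0,0,1,1],[0,0,0,0,0,1,1],[0,0,0,0,0,0.5,1]]' |head -4
python3 -c "
from h import *
plan([.555,-.2645,.091],50)"
```

```text
t: 6.22
tool_pos: [0.4981, -0.2632, 0.1416]
tool_rot: [-2.844, -0.014, -1.324]
contact_force: [-0.3, 0.4, 0.5]
t 6.22 pos [ 0.4981 -0.2632  0.1416] op 0.0853 grip 0.0 F [-0.3  0.4  0.5] q [-0.94 -0.36  2.31  0.96  0.86  0.08]
turn [-0.09  0.02  0.07] shift now [-0.07  0.06  2.54] shift in target axes [-0.07  0.04  2.54]
```

```bash
python3 -m jog '[[0,0,0,-0.06,0.04,0.7,1],[0,0,0,0,0,0.7,1],[0,0,0,0,0,0.7,1],[0,0,0,0,0,0.4,1],[0,0,0,0,0,0,1]]' |head -4
python3 -m jog '[[0,0,0,0,0,0,-1],[0,0,0,0,0,0,-1],[0,0,0,0,0,0,-1],[0,0,0,0,0,0,-1],[0,0,0,0,0,0,-1]]' 50
python3 -c "
from h import *
plan([.555,-.2645,.091],50)"
```

```text
t: 6.85
tool_pos: [0.5537, -0.2644, 0.0923]
tool_rot: [-2.844, -0.013, -1.325]
contact_force: [-0.1, 0.1, -0.3]
t: 7.48
tool_pos: [0.5536, -0.2654, 0.0935]
tool_rot: [-2.844, -0.011, -1.329]
contact_force: [-1.7, 1.5, 5.2]
opening: 0.0568
grip_force: 53.3
t 7.47 pos [ 0.5536 -0.2654  0.0935] op 0.0568 grip 53.3 F [-1.7  1.5  5.2] q [-0.84 -0.13  2.22  1.09  0.71 -0.02]
turn [-0.06 -0.02  0.06] shift now [-0.03 -0.03  0.09] shift in target axes [-0.03 -0.03  0.09]
```

```bash
python3 -m jog '[[0,0,0,0.26,0,-0.21,-1],[0,0,0,0.26,0,-0.21,-1],[0,0,0,0,0,-0.6,-1],[0,0,0,0,0,-0.8,-1],[0,0,0,0,0,-0.8,-1]]' 50
python3 -m jog '[[0,0,0,0,0,-0.8,-1],[0,0,0,0,0,-0.8,-1],[0,0,0,0,0,-0.6,-1],[0,0,0,0,0,-0.3,-1],[0,0,0,0,0,0,-1]]'
python3 -c "
from h import *
plan([.567,.0075,.19],50)
w=cam('wrist','w2');cam('scene','s2')"
```

```text
t: 8.1
tool_pos: [0.5021, -0.2652, 0.1549]
tool_rot: [-2.845, -0.011, -1.324]
contact_force: [-0.1, -0.5, -2.2]
opening: 0.0568
grip_force: 53.7
t: 8.72
tool_pos: [0.4453, -0.2662, 0.2034]
tool_rot: [-2.845, -0.01, -1.327]
contact_force: [0.1, 0.0, -2.5]
opening: 0.0564
grip_force: 53.8
t 8.72 pos [ 0.4453 -0.2662  0.2034] op 0.0564 grip 53.8 F [ 0.1  0.  -2.5] q [-1.07 -0.58  2.35  0.88  1.07  0.17]
turn [-0.05 -0.    0.06] shift now [ 2.31 -9.1   3.44] shift in target axes [ 2.27 -9.12  3.4 ]
```

View pics/s2.png

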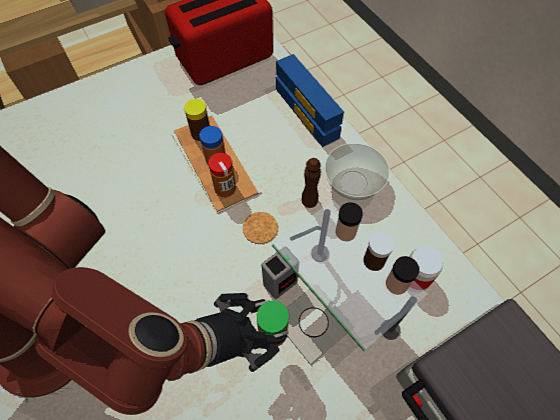

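The green jar hangs upright in the gripper at (272,317), out from under the glass. The bare circle now shows at (313,322). Next I carry the jar to the mat.

```bash
python3 -m jog '[[0,0,0,0,-0.5,0,-1],[0,0,0,0,-0.9,0,-1],[0,0,0,0,-1,0,-1],[0,0,0,0,-1,0,-1],[0,0,0,0,-1,0,-1]]' |head -2
python3 -m jog '[[0,0,0,0,-1,0,-1],[0,0,0,0,-1,0,-1],[0,0,0,0,-1,0,-1],[0,0,0,0.2,-0.9,0.3,-1],[0,0,0,0.4,-0.5,0.6,-1]]' |head -2
python3 -m jog '[[0,0,0,0.6,-0.3,0.8,-1],[0,0,0,0.6,0,0.8,-1],[0,0,0,0.4,0,0.6,-1],[0,0,0,0.1,0,0.3,-1],[0,0,0,0,0,0,-1]]' |head -2
python3 -c "
from h import *
plan([.567,.0075,.105],50)
t=cam('top');c=t['img']
p=np.load('stn.npy')
x0,y0=400,210
print(proj(t,[[p[0],p[1],.008]]))
a=cv2.resize(c[190:270,360:460],None,fx=7,fy=7,interpolation=3)[:,:,::-1];cv2.imwrite('pics/tz2.png',a)"
```

```text
t: 9.45
tool_pos: [0.4444, -0.1326, 0.2019]
t: 10.07
tool_pos: [0.4996, -0.0072, 0.1953]
t: 10.7
tool_pos: [0.589, 0.0011, 0.1843]
t 10.7 pos [0.589  0.0011 0.1843] op 0.0568 grip 53.9 F [-0.6  0.  -2.6] q [-0.2  -0.47  2.31  0.36  0.49  1.11]
turn [-0.15  0.15  0.05] shift now [-2.48 -0.21  1.17] shift in target axes [-2.5  -0.21  1.14]
[[415.93560324 228.66452265]]
```

View pics/tz2.png

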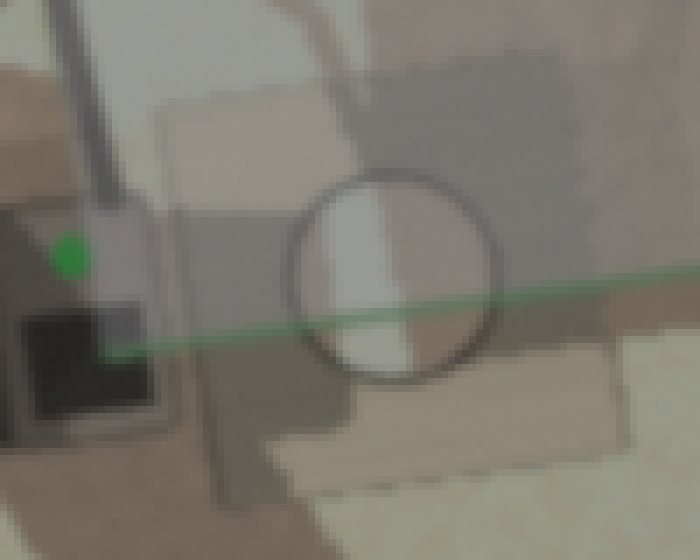

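The bare circle is centred at zoomed (393,277), which is pixel (415.7,229.1). The fit predicted (415.9,228.7), so they agree to about 1 mm. Now lower green onto the mat.

```bash
python3 -m jog '[[-0.15,0.15,0.05,-0.5,-0.1,0.2,-1],[0,0,0,-0.8,-0.1,0.4,-1],[0,0,0,-0.8,0,0.4,-1],[0,0,0,-0.4,0,0.1,-1],[0,0,0,0,0,0,-1]]' |head -4
python3 -c "
from h import *
plan([.567,.0075,.0925],50)"
```

```text
t: 11.38
tool_pos: [0.5651, 0.0067, 0.1058]
tool_rot: [2.846, -0.001, 1.329]
contact_force: [-0.3, 0.1, -2.8]
t 11.38 pos [0.5651 0.0067 0.1058] op 0.0568 grip 54.0 F [-0.3  0.1 -2.8] q [-0.19 -0.41  2.42  0.51  0.31  0.96]
turn [ 0.01 -0.01 -0.  ] shift now [-0.3  -0.03  0.33] shift in target axes [-0.3  -0.03  0.33]
```

```bash
python3 -m jog '[[0,0,0,-0.1,-0.03,0.14,-1],[0,0,0,-0.1,0,0.1,-1],[0,0,0,-0.07,0,0.06,-1],[0,0,0,-0.04,0,0.03,-1],[0,0,0,0,0,0,-1]]' |sed -n 2p\;4p
python3 -m jog '[[0,0,0,-0.03,0,0.02,-1],[0,0,0,0,0,0,-1]]' |sed -n 2p\;4p
python3 -m jog '[[0,0,0,-0.03,0,0.02,-1],[0,0,0,0,0,0,-1]]' |sed -n 2p\;4p
python3 -m jog '[[0,0,0,-0.03,0,0.02,-1],[0,0,0,0,0,0,-1]]' |sed -n 2p\;4p
```

```text
tool_pos: [0.5683, 0.0074, 0.0937]
contact_force: [-0.2, -1.2, -2.3]
tool_pos: [0.5682, 0.0074, 0.0928]
contact_force: [-0.3, 0.1, -2.4]
tool_pos: [0.568, 0.0074, 0.0916]
contact_force: [-0.4, 0.4, -3.1]
tool_pos: [0.5679, 0.0074, 0.0905]
contact_force: [0.3, -0.8, -2.7]
```

```bash
for i in 1; do python3 -m jog '[[0,0,0,-0.03,0,0.02,-1],[0,0,0,0,0,0,-1]]' |sed -n 2p\;4p
python3 -m jog '[[0,0,0,-0.03,0,0.02,-1],[0,0,0,0,0,0,-1]]' |sed -n 2p\;4p; done
```

```text
tool_pos: [0.5685, 0.0073, 0.0905]
contact_force: [-1.9, 1.2, 1.1]
tool_pos: [0.569, 0.0073, 0.0905]
contact_force: [-3.3, 2.2, 5.8]
```

Contact with the mat shows at z 0.0905, as predicted. I release, check, and back off.

```bash
python3 -m jog '[[0,0,0,0,0,0,-0.2],[0,0,0,0,0,0,0.4],[0,0,0,0,0,0,1],[0,0,0,0,0,0,1],[0,0,0,0,0,-0.5,1]]' |sed -n 2p\;4,5p
python3 -m jog '[[0,0,0,0,0,-0.9,1],[0,0,0,0,0,-1,1],[0,0,0,0,0,-1,1],[0,-0.5,0,0,0,-0.7,1],[0,-1,0,0,0,0,1]]' |sed -n 2p\;4p
python3 -c "
from h import *
plan([.5305,.1525,.2],0,115)
cam('scene','s3')"
```

```text
tool_pos: [0.5558, 0.0074, 0.0971]
contact_force: [0.3, 0.4, -0.7]
opening: 0.0852
tool_pos: [0.4732, 0.0071, 0.1702]
contact_force: [-0.3, -0.3, 0.1]
t 14.5 pos [0.4732 0.0071 0.1702] op 0.0855 grip 0.0 F [-0.3 -0.3  0.1] q [-0.24 -0.88  2.52  0.22  0.78  1.24]
turn [  8.59  -5.41 -21.75] shift now [ 2.08 -4.85  0.56] shift in target axes [ 3.59  3.78 -0.99]
```

View pics/s3.png

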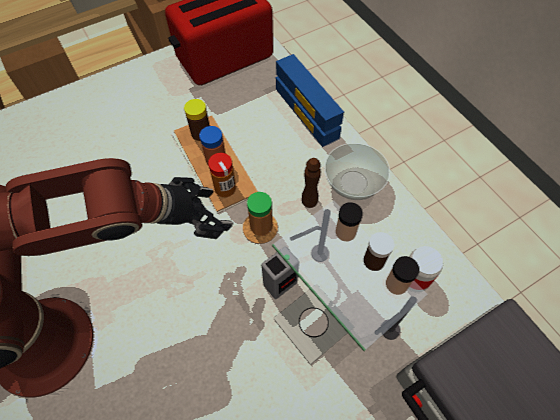

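Green stands upright on the mat at (260,213). Red, blue and yellow are undisturbed. Next I bring the tool vertical over red.

```bash
python3 -m jog '[[0,-1,0,0.6,0,-0.4,1],[0,-1,0,0.6,-0.3,-0.2,1],[0,-1,0,0.4,-0.6,0,1],[0,-1,0,0.3,-0.7,0,1],[0,-1,0,0.2,-0.7,0,1]]' |sed -n 2p
python3 -m jog '[[0,-1,0,0.2,-0.7,0,1],[0,-1,0,0.2,-0.7,0,1],[0,-1,0,0,-0.7,0,1],[0,-0.6,0,0,-0.4,0,1],[0,0,-1,0,0,0,1]]' |sed -n 2p
python3 -m jog '[[0,0,-1,0,0,0,1],[0,0,-1,0,0,0,1],[0,0,-1,0,0,0,1],[0,0,-1,0,0,0,1],[0,0,-1,0,0,0,1]]' |sed -n 2p
python3 -m jog '[[0,0,-1,0,0,0,1],[0,0,-1,0,0,0,1],[0,0,-1,0,0,0,1],[0,0,-1,0,0,0,1],[0,0,-1,0,0,0,1]]' |sed -n 2p
python3 -m jog '[[0,0,-1,0,0,0,1],[0,0,-1,0,0,0,1],[0,0,-1,0,0,0,1],[0,0,-1,0,0,0,1],[0,0,-1,0,0,0,1]]' |sed -n 2p
python3 -m jog '[[0,0,-1,0,0,0,1],[0,0,-1,0,0,0,1],[0,0,-1,0,0,0,1],[0,0,-1,0,0,0,1],[0,0,-1,0,0,0,1]]' |sed -n 2p
python3 -c "
from h import *
plan([.5305,.1525,.2],0,115)
for n in ('top','scene'):
    t=cam(n);p,st=blob(t,(0,170,80),(6,255,255),(200,205,250,255) if n=='top' else (200,150,240,180));print(st)
w=cam('wrist');print(proj(w,[[.5305,.1525,.13],[.5305,.1235,.13]]))
h=cv2.cvtColor(w['img'],cv2.COLOR_RGB2HSV);red=cv2.inRange(h,np.array((0,150,90)),np.array((8,255,255)))
n,l,st,cc=cv2.connectedComponentsWithStats(red);print([(s.tolist(),c.round()) for s,c in zip(st[1:],cc[1:]) if s[4]>80])
cv2.imwrite('pics/w4.png',w['img'][:,:,::-1])"
```

```text
tool_pos: [0.5129, 0.0774, 0.2164]
tool_pos: [0.5246, 0.1524, 0.2185]
tool_pos: [0.524, 0.1517, 0.2187]
tool_pos: [0.524, 0.1517, 0.2187]
tool_pos: [0.524, 0.1517, 0.2187]
tool_pos: [0.524, 0.1517, 0.2187]
t 18.3 pos [0.524  0.1517 0.2187] op 0.0854 grip 0.0 F [-1.1  0.1  0.5] q [ 0.15 -0.13  1.81  0.    1.47 -0.12]
turn [-0.07 -0.02 -1.97] shift now [-0.03  0.22  0.62] shift in target axes [-0.07  0.21  0.62]Traceback (most recent call last):
  File "<string>", line 5, in <module>
    t=cam(n);p,st=blob(t,(0,170,80),(6,255,255),(200,205,250,255) if n=='top' else (200,150,240,180));print(st)
                  ~~~~^^^^^^^^^^^^^^^^^^^^^^^^^^^^^^^^^^^^^^^^^^^^^^^^^^^^^^^^^^^^^^^^^^^^^^^^^^^^^^^
  File "h.py", line 16, in blob
    k=1+np.argmax(s[1:,4]);return c[k]+[x0,y0],s[k]
        ~~~~~~~~~^^^^^^^^^
    return _wrapfunc(a, 'argmax', axis=axis, out=out, **kwds)
    return bound(*args, **kwds)
ValueError: attempt to get argmax of an empty sequence
```

```bash
cat >> h.py <<'E'
def redlid(d,z,roi=(0,0,560,420)):
    x0,y0,x1,y1=roi;h=cv2.cvtColor(d["img"],cv2.COLOR_RGB2HSV)[y0:y1,x0:x1]
    red=cv2.inRange(h,np.array((0,150,60)),np.array((8,255,255)));n,l,st,cc=cv2.connectedComponentsWithStats(red);k=1+np.argmax(st[1:,4])
    hull=cv2.convexHull(np.argwhere(l==k)[:,::-1].astype(np.int32));m=np.zeros_like(red);cv2.fillConvexPoly(m,hull,255)
    wh=cv2.inRange(h,np.array((0,0,100)),np.array((179,110,255)))&cv2.erode(m,np.ones((3,3)))
    Q=np.array([unp(d,u+[x0,y0],z) for u in np.argwhere(wh)[:,::-1]])
    E=np.array([unp(d,u[0]+[x0,y0],z)[:2] for u in hull]);c,r=cv2.minEnclosingCircle(E.astype(np.float32))
    b=Q.mean(0)[:2]-c;v=np.linalg.svd((Q-Q.mean(0))[:,:2])[2][0];v=v*np.sign(v@b)
    print("red box",st[k].tolist(),"centre",np.round(c,4),"r",round(r,4),"npx",len(Q),"stripe az",np.degrees(np.arctan2(b[1],b[0])).round(1),np.degrees(np.arctan2(v[1],v[0])).round(1))
E
python3 -m jog '[[-0.07,0,-1,0,0.1,0,1],[0,0,-1,0,0.11,0,1],[0,0,0,0,0,0,1]]' |sed -n 2p
python3 -c "
from h import *
plan([.5305,.1525,.085],0,115)
w=cam('wrist');print(proj(w,[[.5305,.1525,.13],[.5305,.1235,.13]]).round(1));redlid(w,.13)"
```

```text
tool_pos: [0.5301, 0.1535, 0.2191]
t 18.73 pos [0.5301 0.1535 0.2191] op 0.0855 grip 0.0 F [-0.5 -0.2  0.1] q [ 0.15 -0.11  1.8   0.    1.46 -0.29]
turn [ 0.   -0.01 -0.03] shift now [-0.04 -0.    4.47] shift in target axes [-0.04 -0.    4.47]
[[284.9 217.5]
 [267.9 252.3]]
red box [243, 171, 82, 84, 4878] centre [0.5287 0.1544] r 0.0304 npx 408 stripe az -85.4 -89.2
```

```bash
python3 -m jog '[[0,0,0,0,0.03,0.9,1],[0,0,0,0,0,1,1],[0,0,0,0,0,1,1],[0,0,0,0,0,1,1],[0,0,0,0,0,0.55,1]]' |sed -n 2p\;4p
python3 -m jog '[[0,0,0,0,0,0,-1],[0,0,0,0,0,0,-1],[0,0,0,0,0,0,-1],[0,0,0,0,0,0,-1],[0,0,0,0,0,0,-1]]' 50
python3 -m jog '[[0,0,0,0,0,-0.3,-1],[0,0,0,0,0,-0.3,-1],[0,0,0.5,0,0,0,-1],[0,0,1,0,0,0,-1],[0,0,1,0,0,0,-1]]'
```

```text
tool_pos: [0.5299, 0.1538, 0.0843]
contact_force: [0.0, 0.5, 0.4]
t: 20.02
tool_pos: [0.5317, 0.1541, 0.0874]
tool_rot: [1.688, 2.648, 0.003]
contact_force: [-0.1, 0.1, 2.4]
opening: 0.0573
grip_force: 53.5
t: 20.65
tool_pos: [0.5311, 0.154, 0.1049]
tool_rot: [1.971, 2.446, 0.002]
contact_force: [0.7, -0.6, -3.1]
opening: 0.0571
grip_force: 53.9
```

Turned 12.5° so far; 160.5° (32.1 rows) remains.

```bash
python3 -m jog '[[0,0,1,0,0,0,-1],[0,0,1,0,0,0,-1],[0,0,1,0,0,0,-1],[0,0,1,0,0,0,-1],[0,0,1,0,0,0,-1]]' |sed -n 3p
python3 -m jog '[[0,0,1,0,0,0,-1],[0,0,1,0,0,0,-1],[0,0,1,0,0,0,-1],[0,0,1,0,0,0,-1],[0,0,1,0,0,0,-1]]' |sed -n 3p
python3 -m jog '[[0,0,1,0,0,0,-1],[0,0,1,0,0,0,-1],[0,0,1,0,0,0,-1],[0,0,1,0,0,0,-1],[0,0,1,0,0,0,-1]]' |sed -n 3p
python3 -m jog '[[0,0,1,0,0,0,-1],[0,0,1,0,0,0,-1],[0,0,1,0,0,0,-1],[0,0,1,0,0,0,-1],[0,0,1,0,0,0,-1]]' |sed -n 3p
python3 -m jog '[[0,0,1,0,0,0,-1],[0,0,1,0,0,0,-1],[0,0,1,0,0,0,-1],[0,0,1,0,0,0,-1],[0,0,1,0,0,0,-1]]' |sed -n 3p
python3 -m jog '[[0,0,1,0,0,0,-1],[0,0,1,0,0,0,-1],[0,0,1,0,0,0,-1],[0,0,1,0,0,0,-1],[0,0,1,0,0,0,-1]]' |sed -n 3p
python3 -m jog '[[0,0,1,0.1,0.06,0,-1],[0,0,1,0.1,0.06,0,-1],[0,0,0.1,0.1,0.06,0,-1],[0,0,0,0,0,0.3,-1],[0,0,0,0,0,0.15,-1]]'
python3 -c "
from h import *
plan([.531,.144,.0874],0,-58)"
```

```text
tool_rot: [-2.453, -1.962, -0.001]
tool_rot: [-2.82, -1.384, -0.002]
tool_rot: [-3.052, -0.741, -0.001]
tool_rot: [-3.14, -0.063, -0.001]
tool_rot: [-3.079, 0.618, -0.001]
tool_rot: [-2.873, 1.27, -0.001]
t: 25.02
tool_pos: [0.5316, 0.1435, 0.0899]
tool_rot: [-2.748, 1.523, 0.002]
contact_force: [0.2, -0.9, -3.5]
opening: 0.0571
grip_force: 53.9
t 25.02 pos [0.5316 0.1435 0.0899] op 0.0571 grip 53.9 F [ 0.2 -0.9 -3.5] q [0.13 0.01 1.91 0.   1.23 2.71]
turn [ 0.01  0.01 -0.  ] shift now [-0.02  0.01  0.08] shift in target axes [-0.02  0.01  0.08]
```

```bash
python3 -m jog '[[0,0,0,0,0,0.05,-1],[0,0,0,0,0,0,-1]]'|sed -n 2p\;4p
python3 -m jog '[[0,0,0,0,0,0.04,-1],[0,0,0,0,0,0,-1]]'|sed -n 2p\;4p
python3 -m jog '[[0,0,0,0,0,0.03,-1],[0,0,0,0,0,0,-1]]'|sed -n 2p\;4p
```

```text
tool_pos: [0.5321, 0.1436, 0.0892]
contact_force: [0.1, 0.1, -2.5]
tool_pos: [0.5323, 0.1436, 0.0884]
contact_force: [0.4, -0.4, -3.5]
tool_pos: [0.5325, 0.1436, 0.0876]
contact_force: [0.7, -0.2, -3.0]
```

```bash
python3 -m jog '[[0,0,0,0,0,0.03,-1],[0,0,0,0,0,0,-1]]'|sed -n 2p\;4p
python3 -m jog '[[0,0,0,0,0,0.03,-1],[0,0,0,0,0,0,-1]]'|sed -n 2p\;4p
```

```text
tool_pos: [0.5326, 0.1436, 0.0875]
contact_force: [-2.5, -0.2, 4.8]
tool_pos: [0.5328, 0.1435, 0.0874]
contact_force: [-4.0, -0.1, 10.2]
```

```bash
python3 -m jog '[[0,0,0,0,0,-0.04,-0.2],[0,0,0,0,0,0,0.4],[0,0,0,0,0,0,1],[0,0,0,0,0,0,1],[0,0,0,0,0,-0.5,1]]' |sed -n 2p\;4,5p
python3 -m jog '[[0,0,0,0,0,-1,1],[0,0,0,0,0,-1,1],[0,0,-1,0,0,-1,1],[0,0,-1,0,0,-1,1],[0,0,-1,0,0,-1,1]]' |sed -n 2p
python3 -m jog '[[0,0,-1,0,0,0,1],[0,0,-1,0,0,0,1],[0,0,-1,0,0,0,1],[0,0,-1,0,0,0,1],[0,0,-1,0,0,0,1]]' |sed -n 2p
python3 -m jog '[[0,0,-1,0,0,0,1],[0,0,-1,0,0,0,1],[0,0,-1,0,0,0,1],[0,0,-0.6,0,0,0,1],[0,0,0,0,0,0,1]]' |sed -n 2p
python3 -c "
from h import *
plan([.455,.1435,.17],50)
w=cam('wrist');print(proj(w,[[.532,.1435,.13]]));redlid(w,.13)
redlid(cam('top'),.13,(200,205,250,260));"
```

```text
tool_pos: [0.531, 0.1434, 0.1006]
contact_force: [0.2, 1.1, -0.4]
opening: 0.0853
tool_pos: [0.5322, 0.1435, 0.254]
tool_pos: [0.5323, 0.1435, 0.253]
tool_pos: [0.5323, 0.1435, 0.2528]
t 28.77 pos [0.5323 0.1435 0.2528] op 0.0855 grip 0.0 F [ 0.1 -0.1  1.6] q [ 0.13 -0.14  1.76  0.    1.52  1.7 ]
turn [-0.    9.98 -0.02] shift now [-2.58  0.    2.76] shift in target axes [-3.77 -0.   -0.2 ]
[[283.06494298 203.45965906]]
red box [246, 160, 74, 75, 3752] centre [0.536  0.1446] r 0.0304 npx 350 stripe az 108.9 97.8h.py:32: RuntimeWarning: Mean of empty slice.
  b=Q.mean(0)[:2]-c;v=np.linalg.svd((Q-Q.mean(0))[:,:2])[2][0];v=v*np.sign(v@b)
  ret = ret.dtype.type(ret / rcount)
Traceback (most recent call last):
  File "h.py", line 32, in redlid
    b=Q.mean(0)[:2]-c;v=np.linalg.svd((Q-Q.mean(0))[:,:2])[2][0];v=v*np.sign(v@b)
      ~~~~~~~~~^^^^
IndexError: invalid index to scalar variable.
```

The stripe now points to 97.8° and the target is 97.9°. Next I tilt the tool for the second grasp.

```bash
python3 -m jog '[[0,1,0,-0.6,0,0,1],[0,1,0,-0.6,0,0,1],[0,1,0,-0.5,0,0,1],[0,1,0,-0.3,0,0,1],[0,1,0,-0.2,0,0,1]]' |sed -n 2p
python3 -m jog '[[0,1,0,-0.2,0,0,1],[0,1,0,-0.2,0,0,1],[0,1,0,-0.2,0,0,1],[0,1,0,-0.2,0,0,1],[0,1,0,-0.2,0,0,1]]' |sed -n 2p
python3 -c "
from h import *
plan([.547,.144,.093],50)
w=cam('wrist');print(proj(w,[[.533,.144,.13]]));redlid(w,.13)"
```

```text
tool_pos: [0.4668, 0.1435, 0.2437]
tool_pos: [0.4426, 0.1435, 0.2265]
t 30.12 pos [0.4426 0.1435 0.2265] op 0.0854 grip 0.0 F [-1.1  0.5 -0.1] q [ 0.28 -0.98  2.51 -0.31  0.78  1.98]
turn [-0.   -0.05 -0.02] shift now [-1.2  -0.01  5.52] shift in target axes [-1.17 -0.02  5.53]
[[282.65155675 219.19248468]]
red box [250, 192, 67, 70, 3424] centre [0.5281 0.1442] r 0.0327 npx 291 stripe az 74.1 97.9
```

```bash
python3 -m jog '[[0,0,0,0,0,0.6,1],[0,0,0,-0.5,0,1,1],[0,0,0,-0.67,0,0.9,1],[0,0,0,0,0,0.5,1],[0,0,0,0,0,0,1]]' |sed -n 2p\;4p
python3 -c "
from h import *
plan([.547,.144,.093],50)"
```

```text
tool_pos: [0.4892, 0.1431, 0.1402]
contact_force: [0.3, -0.1, 0.1]
t 30.8 pos [0.4892 0.1431 0.1402] op 0.0858 grip 0.0 F [ 0.3 -0.1  0.1] q [ 0.24 -0.66  2.5  -0.41  0.48  2.09]
turn [ 0.02  0.03 -0.01] shift now [ 0.04 -0.03  2.49] shift in target axes [ 0.03 -0.03  2.49]
```

```bash
python3 -m jog '[[0,0,0,0.03,-0.03,0.7,1],[0,0,0,0,0,0.7,1],[0,0,0,0,0,0.7,1],[0,0,0,0,0,0.4,1],[0,0,0,0,0,0,1]]' |sed -n 2p\;4p
python3 -m jog '[[0,0,0,0,0,0,-1],[0,0,0,0,0,0,-1],[0,0,0,0,0,0,-1],[0,0,0,0,0,0,-1],[0,0,0,0,0,0,-1]]' 50
python3 -c "
from h import *
plan([.547,.144,.093],50)"
```

```text
tool_pos: [0.5479, 0.1443, 0.0947]
contact_force: [-0.3, 0.8, 0.1]
t: 32.05
tool_pos: [0.5481, 0.1447, 0.0954]
tool_rot: [-2.844, 0.001, -1.332]
contact_force: [-2.6, -0.2, 6.3]
opening: 0.0566
grip_force: 53.8
t 32.05 pos [0.5481 0.1447 0.0954] op 0.0566 grip 53.8 F [-2.6 -0.2  6.3] q [ 0.2  -0.34  2.39 -0.61  0.27  2.29]
turn [-0.01 -0.04 -0.01] shift now [-0.08  0.02  0.02] shift in target axes [-0.08  0.02  0.02]
```

```bash
python3 -m jog '[[0,0,0,0.26,0,-0.21,-1],[0,0,0,0.26,0,-0.21,-1],[0,0,0,0.25,0,-0.78,-1],[0,0,0,0.25,0,-0.78,-1],[0,0,0,0.25,0,-0.78,-1]]' |sed -n 2p\;4,6p
python3 -m jog '[[0,0,0,0.25,0,-0.78,-1],[0,0,0,0.25,0.2,-0.78,-1],[0,0,0,0.25,0.5,-0.78,-1],[0,0,0,0,0.9,0,-1],[0,0,0,0,1,0,-1]]' |sed -n 2p\;4,6p
python3 -c "
from h import *
plan([.447,-.265,.205],50)
w=cam('wrist');o=status.get_obs();redlid(w,o['tool_pos'][2]-.0854+.12)"
```

```text
tool_pos: [0.5063, 0.1439, 0.1737]
contact_force: [0.6, 0.4, -2.8]
opening: 0.0566
grip_force: 54.4
tool_pos: [0.4695, 0.0669, 0.2357]
contact_force: [-10.0, -3.4, 2.5]
opening: 0.0565
grip_force: 54.9
t 33.3 pos [0.4695 0.0669 0.2357] op 0.0565 grip 54.9 F [-10.   -3.4   2.5] q [-0.03 -1.01  2.5   0.03  0.78  1.53]
turn [-0.02  0.06  0.  ] shift now [-1.27 11.06  0.08] shift in target axes [-1.27 11.06  0.08]
red box [205, 211, 162, 166, 19003] centre [0.4547 0.0662] r 0.0301 npx 1763 stripe az 89.8 98.1
```

Joint 2 is at its edge, so I move out forward and then carry on sideways.

```bash
python3 -m jog '[[0,0,0,0.3,0.3,0.7,-1],[0,0,0,0.1,0.9,0.4,-1],[0,0,0,0,1,0,-1],[0,0,0,0,1,0,-1],[0,0,0,0,1,0,-1]]' |sed -n 2p\;4p
python3 -c "
from h import *
plan([.447,-.265,.205],50)"
```

```text
tool_pos: [0.5024, -0.0595, 0.2235]
contact_force: [-0.9, -0.1, -3.4]
t 33.98 pos [ 0.5024 -0.0595  0.2235] op 0.057 grip 55.4 F [-0.9 -0.1 -3.4] q [-0.46 -0.85  2.45  0.5   0.79  0.9 ]
turn [-0.01  0.05 -0.02] shift now [-1.65  6.85 -1.02] shift in target axes [-1.66  6.85 -1.02]
```

```bash
python3 -m jog '[[0,0,0,-0.4,0.3,-0.5,-1],[0,0,0,-0.4,0.6,-0.5,-1],[0,0,0,-0.2,1,-0.2,-1],[0,0,0,0,1,0,-1],[0,0,0,0,1,0,-1]]' |sed -n 2p\;4p
python3 -m jog '[[0,0,0,0,1,0,-1],[0,0,0,0,1,0,-1],[0,0,0,-0.3,0.6,0,-1],[0,0,0,-0.3,0.3,0,-1],[0,0,0,0,0,0,-1]]' |sed -n 2p\;4p
python3 -c "
from h import *
plan([.447,-.265,.205],50);plan([.5535,-.2645,.1084],50)
w=cam('wrist','w6');o=status.get_obs();redlid(w,o['tool_pos'][2]-.0854+.12)"
```

```text
tool_pos: [0.4555, -0.1765, 0.2241]
contact_force: [0.3, -0.5, -4.1]
tool_pos: [0.4441, -0.2625, 0.2103]
contact_force: [0.8, 0.5, -2.6]
t 35.23 pos [ 0.4441 -0.2625  0.2103] op 0.0569 grip 55.7 F [ 0.8  0.5 -2.6] q [-1.06 -0.61  2.35  0.86  1.08  0.21]
turn [-0.02  0.03 -0.04] shift now [-0.07  0.08  0.19] shift in target axes [-0.07  0.08  0.19]
t 35.23 pos [ 0.4441 -0.2625  0.2103] op 0.0569 grip 55.7 F [ 0.8  0.5 -2.6] q [-1.06 -0.61  2.35  0.86  1.08  0.21]
turn [-0.02  0.03 -0.04] shift now [-0.24  0.07  4.98] shift in target axes [-0.26  0.07  4.98]
red box [204, 211, 163, 166, 19043] centre [ 0.4282 -0.2639] r 0.0296 npx 1778 stripe az 89.7 98.0
```

```bash
python3 -m jog '[[0,0,0,-0.24,0.07,0.4,-1],[0,0,0,0,0,0.8,-1],[0,0,0,0,0,0.8,-1],[0,0,0,0,0,0.8,-1],[0,0,0,0,0,0.8,-1]]' |sed -n 2p\;4p
python3 -m jog '[[0,0,0,0,0,0.7,-1],[0,0,0,0,0,0.5,-1],[0,0,0,0,0,0,-1]]' |sed -n 2p\;4p
python3 -c "
from h import *
plan([.5537,-.2643,.0965],50)"
```

```text
tool_pos: [0.5239, -0.2643, 0.1365]
contact_force: [-0.2, 0.0, -3.9]
tool_pos: [0.5507, -0.2637, 0.1127]
contact_force: [-0.3, 0.3, -2.4]
t 36.27 pos [ 0.5507 -0.2637  0.1127] op 0.0567 grip 55.6 F [-0.3  0.3 -2.4] q [-0.84 -0.18  2.23  1.03  0.73  0.05]
turn [-0.03  0.02 -0.01] shift now [-0.35  0.02  0.42] shift in target axes [-0.35  0.02  0.42]
```

```bash
python3 -m jog '[[0,0,0,-0.12,0.02,0.14,-1],[0,0,0,-0.12,0,0.14,-1],[0,0,0,-0.07,0,0.09,-1],[0,0,0,-0.03,0,0.04,-1],[0,0,0,0,0,0,-1]]' |sed -n 2p\;4p
python3 -m jog '[[0,0,0,-0.03,0,0.02,-1],[0,0,0,0,0,0,-1]]' |sed -n 2p\;4p
python3 -c "
from h import *
plan([.5537,-.2643,.0934],50)"
```

```text
tool_pos: [0.5534, -0.266, 0.0988]
contact_force: [-0.4, -0.4, -3.3]
tool_pos: [0.5533, -0.2659, 0.0978]
contact_force: [0.4, -1.6, -2.6]
t 37.15 pos [ 0.5533 -0.2659  0.0978] op 0.0569 grip 55.6 F [ 0.4 -1.6 -2.6] q [-0.84 -0.14  2.22  1.07  0.7  -0.  ]
turn [ 0.01  0.   -0.01] shift now [-0.1  -0.05  0.1 ] shift in target axes [-0.1  -0.05  0.1 ]
```

```bash
python3 -m jog '[[0,0,0,-0.03,-0.05,0.04,-1],[0,0,0,-0.03,0,0.02,-1],[0,0,0,0,0,0,-1]]' |sed -n 2p\;4p
python3 -m jog '[[0,0,0,-0.03,0,0.02,-1],[0,0,0,0,0,0,-1]]' |sed -n 2p\;4p
python3 -m jog '[[0,0,0,-0.03,0,0.02,-1],[0,0,0,0,0,0,-1]]' |sed -n 2p\;4p
```

```text
tool_pos: [0.5534, -0.2642, 0.095]
contact_force: [-0.4, 0.7, -3.5]
tool_pos: [0.5534, -0.2643, 0.094]
contact_force: [0.3, 0.4, -3.1]
tool_pos: [0.5535, -0.2645, 0.0934]
contact_force: [-0.2, -0.4, -1.6]
```

```bash
python3 -m jog '[[0,0,0,-0.02,0,0.01,-1],[0,0,0,0,0,0,-1]]' |sed -n 2p\;4p
python3 -m jog '[[0,0,0,0,0,0,-0.2],[0,0,0,0,0,0,0.4],[0,0,0,0,0,0,1],[0,0,0,0,0,0,1],[0,0,0,0,0,-0.5,1]]' |sed -n 2p\;4,5p
python3 -m jog '[[0,0,0,0,0,-0.9,1],[0,0,0,0,0,-1,1],[0,0,0,0,0,-1,1],[0,0,0,0,0,-0.9,1],[0,0,0,0,0,0,1]]' |sed -n 2p\;4p
python3 -c "
from h import *
plan([.5537,-.2643,.0934],50)
w=cam('wrist');redlid(w,.128);s=cam('scene');p=[.539,-.265,.008]
try: redlid(s,.128,(285,275,350,330))
except Exception as e: print(e)
print(proj(w,[p]),proj(s,[p]))
a=cv2.resize(w['img'][170:350,190:390],None,fx=2,fy=2);b=cv2.resize(s['img'][250:370,245:378],None,fx=3,fy=3)
cv2.imwrite('pics/end.png',np.hstack([a,b])[:,:,::-1])"
```

```text
tool_pos: [0.5536, -0.2645, 0.0934]
contact_force: [-2.0, 0.9, 2.7]
tool_pos: [0.5414, -0.2639, 0.1012]
contact_force: [-0.7, -0.9, -0.5]
opening: 0.0852
tool_pos: [0.4541, -0.2656, 0.1772]
contact_force: [-0.2, 0.6, 0.4]
t 39.52 pos [ 0.4541 -0.2656  0.1772] op 0.0854 grip 0.0 F [-0.2  0.6  0.4] q [-1.04 -0.53  2.36  0.9   1.    0.14]
turn [ 0.05 -0.02  0.01] shift now [-0.01 -0.06  4.34] shift in target axes [-0.01 -0.04  4.34]
red box [243, 161, 80, 80, 4573] centre [ 0.5329 -0.2652] r 0.0334 npx 359 stripe az 70.7 98.1
red box [18, 18, 27, 29, 412] centre [ 0.5355 -0.2673] r 0.0302 npx 46 stripe az 78.1 99.6
[[281.94950979 261.79182174]] [[313.38944224 321.27692947]]
```

View pics/end.png

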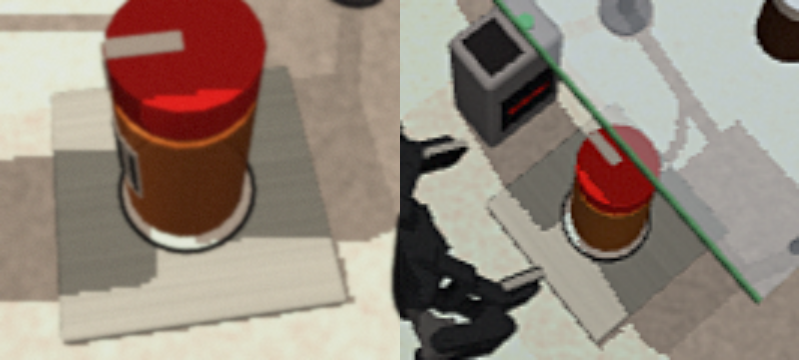

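The jar stands upright inside the circle, code patch and stripe towards the scanner. In the left view the ring spans x 119–256 and the base about 126–246. I'll measure the centring numerically.

Run:
```python
from h import *
from scipy.optimize import least_squares
for n,roi in(("wrist",(190,170,390,350)),("scene",(295,295,340,345))):
    d=cam(n);g=d["img"];h=cv2.cvtColor(g,cv2.COLOR_RGB2HSV).astype(int);gray=cv2.cvtColor(g,cv2.COLOR_RGB2GRAY).astype(float)
    body=((h[...,1]>140)&(h[...,0]<20)).astype(np.uint8)
    m=np.zeros_like(body);m[roi[1]:roi[3],roi[0]:roi[2]]=body[roi[1]:roi[3],roi[0]:roi[2]]
    k,l,st,_=cv2.connectedComponentsWithStats(m);m=l==1+np.argmax(st[1:,4])
    cols=np.where(m.any(0))[0];cols=cols[(cols>cols.min()+(cols.max()-cols.min())*.25)&(cols<cols.max()-(cols.max()-cols.min())*.25)]
    B=[];Rg=[]
    for c in cols:
        b=np.where(m[:,c])[0].max();B.append(unp(d,(c,b+.5),.008)[:2])
        seg=gray[b+2:b+(18 if n=="wrist" else 8),c];r=b+2+np.argmin(seg);Rg.append(unp(d,(c,r),.008)[:2])
    B=np.array(B);Rg=np.array(Rg)
    fit=lambda P,r:least_squares(lambda p:np.hypot(*(P-p).T)-r,P.mean(0)+[.03,0],loss="soft_l1",f_scale=.0005)
    f1=fit(B,.029);f2=fit(Rg,.0335)
    print(n,"jar",f1.x.round(4),"ring",f2.x.round(4),"diff",(f1.x-f2.x).round(4),"rms",np.sqrt(np.mean(f1.fun**2)).round(4),np.sqrt(np.mean(f2.fun**2)).round(4))
    # ring gap along view
    print(" gap mm",(np.linalg.norm(B-Rg,axis=1)*1e3).round(1)[::5])
```

```text
wrist jar [ 0.5422 -0.2656] ring [ 0.5385 -0.2659] diff [0.0037 0.0003] rms 0.0003 0.0003
 gap mm [8.4 8.4 8.3 8.3 8.3 8.3 8.3 8.4]
scene jar [ 0.5392 -0.2623] ring [ 0.5386 -0.2647] diff [0.0006 0.0024] rms 0.0007 0.0005
 gap mm [7.7 5.5 7.7]
```

Run:
```python
from h import *
from scipy.optimize import least_squares
for n,roi in(("wrist",(190,100,390,350)),("scene",(295,265,345,345)),("top",(395,200,450,260))):
    d=cam(n);h=cv2.cvtColor(d["img"],cv2.COLOR_RGB2HSV)
    red=cv2.inRange(h,np.array((0,110 if n!="top" else 60,50)),np.array((8,255,255)))|cv2.inRange(h,np.array((172,60,50)),np.array((179,255,255)))
    m=np.zeros_like(red);m[roi[1]:roi[3],roi[0]:roi[2]]=red[roi[1]:roi[3],roi[0]:roi[2]]
    k,l,st,_=cv2.connectedComponentsWithStats(m);i=1+np.argmax(st[1:,4]);m=l==i
    P=np.argwhere(m)[:,::-1];hull=cv2.convexHull(P.astype(np.int32))[:,0]
    c=-d["R"].T@d["t"];E=np.array([unp(d,u,.128)[:2] for u in hull]);mid=E.mean(0);away=mid-c[:2];away/=np.linalg.norm(away)
    F=E[(E-mid)@away>0.006]   # far rim only
    px=np.linalg.norm(unp(d,hull[0],.128)-unp(d,hull[0]+[1,0],.128))/2
    f=least_squares(lambda p:np.hypot(*(F-p).T)-.029+px,mid,loss="soft_l1",f_scale=.0005)
    print(n,st[i].tolist(),len(F),"lid top centre",f.x.round(4),"rms",np.sqrt(np.mean(f.fun**2)).round(5),"away",away.round(2))
```

```text
wrist [246, 158, 81, 81, 4911] 16 lid top centre [ 0.538  -0.2653] rms 0.0002 away [ 1.   -0.01]
scene [303, 293, 27, 29, 441] 7 lid top centre [ 0.5267 -0.2668] rms 0.00386 away [0.7  0.71]
top [414, 212, 31, 21, 442] 8 lid top centre [ 0.5415 -0.2632] rms 0.00386 away [ 0.19 -0.98]
```

The far-rim fit from the wrist camera puts the lid at (0.538, -0.2653) and the ring at (0.5385, -0.2659). The jar is centred within about 1 mm, and its stripe points to 98° against a target of 97.9°. The gripper is clear, so I hand the job in.

```bash
python3 -c "
from station import finish_job
print(finish_job())"
```

```text
the job is handed in; nothing more can be done
None
```

I handed the job in at about 40 s of the 70 s: the green-lidded jar is upright on the cork mat, and the red-lidded jar is on the scan circle, by my best measurement about 1 mm off centre (a fit to the jar's base read up to 4 mm), with its code patch facing the window to within about 1°.

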